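# Set the length stop of a cut-off jig and butt the brass bar against it

## Robot

A 6-joint arm with a two-finger parallel gripper is mounted at the origin on the work surface. World frame = base frame: x ahead of the robot, y to its left, z up, the work surface at z = 0. Lengths are in mm, angles in rad, forces in N, time in s.
With the tool pointing down it reaches from about 300 to 775 mm from the base axis. Payload 14.6 kg.
Tool frame: the origin (TCP) lies between the finger pads; the fingertips stand 19 mm ahead of it and the grasp point (between the pads) is the TCP; z points along the fingers, y is the line along which they close (so a half turn about z gives the same grasp; the last joint's range is limited). The gripper opens to 94 mm and grips with 3 to 60 N. Pads are 16 mm wide; open, the fingers measure 119 mm over their backs; the gripper's body (75 mm by 177 mm) begins 78 mm behind the grasp point.
Start: joints at [-1.207, 0.3, 1.521, -0, 1.321, -0.067], TCP at [229.671, -499.741, 224.446] pointing down, gripper open.
Joint ranges: [-3.03, 3.03], [-0.79, 2.21], [0.23, 2.52], [-1.04, 4.18], [0, 3.07], [-2.55, 2.55]. Speed limits (rad/s): [2.22, 2.22, 2.57, 3.14, 3.14, 3.14].

## Interface

Orientations are given as [roll, pitch, yaw] about the fixed x, y, z axes, in that order (R = Rz(yaw) Ry(pitch) Rx(roll)).
In Python, from cell import monitor, imaging, job, find_in, trace gives the robot as it stands. The module is installed in compiled form; this text tells all that it offers.
- The arm moves only by the tool arm_command, never from a script. Its argument "steps" is a list of rows, each a list of 5 numbers: the opening, from 0 (shut) to 1 (fully open), then the shift along the tool's x, y, z in mm, then the turn about the tool's z in degrees. In form: [[gripper, dx, dy, dz, turn], ...]. A call has 1 to 20 rows; each row is the pose to reach, as a shift and turn from the pose commanded when the call began, along the tool's axes at that moment; what a row does not reach only later rows make up. A row lasts 1/8 s, in which the tool goes at most 62.5 mm and 10.7 degrees, less where a joint would pass 70% of its speed; a pose out of reach is approached as far as the arm can. A call with a gripper value outside its range is refused whole. The fingers move at their own pace and stop on an object; "force" is the grip in N (left out, the last holds). Time passes only in rows, so rows that repeat a pose let the fingers close. It gives the time, the measured TCP pose, the force, the opening and the grip force at its end, in the units of the state.
- monitor.read_state(): the state, without advancing time (a new reading comes with each control period).
- imaging.camera(name): name is "scene" or "top" or "wrist"; returns a dict with "img" (384x512x3 uint8, red, green, blue), "mtx" (3x3 intrinsics, pixels), "view" (4x4, takes a point from world to camera coordinates). Camera axes: x right, y down, z forward; pixel columns grow to the right and rows downward; lengths in mm; the calibration is good to about 2 mm. The wrist camera is an equidistant fisheye: a pixel r from the principal point sees the ray r / f radians off the axis. A picture is of the moment at which its call begins. There is no depth.
- job.sign_off(): hands the job in; it is judged then, once.
Trained networks look in a picture, given as the dict that the camera call returned (one of the last four; its "shot" number tells which), for a name from the list of things; names that differ only in an ending like _2 or _b are one class to them, and where a whole thing is asked for, a point or a joint stands for the part that bears it (a point fixed in the world has none). Each returns a list of dicts, best first, with "p" (0 to 1); they miss things now and then, are a little off and sometimes report something else, mostly with a low value. They report only what shows in the picture. A call takes as long as a camera call. They do not tell look-alikes from the thing itself.
- find_in(picture, target): "rect" ([centre column, centre row, width, height] in pixels, round what is visible of it).
- trace(picture, target): "region" (384x512 bool, what is visible of it) and "rect" ([centre column, centre row, width, height] in pixels, round what is visible of it).
The state is a dict: "clock": time; "joints": joint angles; "qd": joint speeds; "effort": joint torques, N m; "eef_pos": TCP position; "eef_rot": TCP orientation; "wrist_force": force on the tool from outside, world axes, zero at the start; "moment": the same for the moment, N m; "finger_gap": finger opening in mm; "finger_force": force on a finger pad.
Only numpy, scipy, OpenCV 4.12 (cv2) and the standard library are available. Lean on these libraries where they do the work, as an engineer would, in place of code of your own. Each camera call takes 0.05 s, during which the arm holds its last target. There are 200 camera calls.

## Task

On the jeweller's cut-off jig, first push the blue sliding stop along its rail until it clicks into the notch beside the red flag. Then push the brass bar, by its end away from the stop, along its trough until it just touches the stop, gently enough that the stop stays seated in that notch. Only push: do not pick up the bar, and leave the other things on the bench where they are.

Things in the scene. Friction and masses are not known exactly. Their poses are not given: they have to be found in the camera images.
- jig: Cut-off jig: a dark steel plate 130 (x) x 470 (y) x 12 mm, fixed to the bench. Origin on the bench; the plate spans x -65..65 and y -240..230 mm about it, its top is at z = 12 mm. Its y axis runs along the rail and the trough.
- trough_mid (a point): Middle of the trough's floor (the plate top), jig x = -35, y = -110, z = 12 mm. The trough is 180 mm long in y, 21 mm wide between walls 5 mm high (tops at z = 17 mm) and 6 mm thick. 110 mm further in +y, at jig y = 0, four saw-guide uprights 35 mm high (to z = 47 mm) stand beside its line; the bar passes between them. Axes as the jig's.
- rack_mid (a point): Middle of the toothed steel rack beside the rail, on its top, jig x = 32, y = 120, z = 24 mm. Three notches lie at jig y = 50, 90 and 130 mm. The rail itself is at jig x = 4 mm, y = 10 to 225 mm, its end blocks reach z = 32 mm. Axes as the jig's.
- stop (a joint): Travel of the blue sliding stop along the rail, m: 0 at the rail's +y end, growing towards -y of the jig, range 0 to 0.165; the pointer is at jig y = 195 mm minus this value. Starts between 0 and 0.05, on the +y side of all notches. It slides with about 1.5 N of friction plus 30 N per m/s of drag.
- plunger (a joint): Height of the stop's brass spring plunger, m: 0 while it rides on the rack, about -0.003 to -0.004 dropped in a notch. Coming from +y the stop drops in over the last 2 to 3 mm by itself, ahead of the finger. Seated, 8 to 14 N frees it towards -y (so it can be pushed through to the next notch), 15 to 20 N towards +y.
- pointer (a point): Tip of the small black pointer of the stop, at the stop's middle in y; it is level in y with a flag when the stop is seated in the notch beside that flag. Jig x = 44, z = 44 mm. Axes as the jig's.
- tab_top (a point): Middle of the top of the blue upright push tab of the stop, z = 79 mm above the bench, jig x = 4 mm, same y as the pointer. The tab measures 26 (x) x 16 (y) mm and stands 40 mm tall above the saddle (z = 39 to 79 mm), free on both y sides. Push on its +y face to move the stop towards -y. Below the tab the saddle is 30 mm long in y.
- stop_face (a point): Point on the face of the stop that the bar butts against, on the trough's centre line: a flat face towards -y, jig x -46 to -8 mm, 28 mm tall (z = 14 to 42 mm); the point is 21 mm above the bench, 15 mm in -y from the pointer. Axes as the jig's.
- flag_red: Red flag, a fixed block 12 x 12 x 16 mm on the far edge of the plate, at jig x = 57 mm, beside the notch that is wanted; origin under its middle, axes as the jig's. The three flags stand beside the three notches in any order.
- flag_white: White flag, same block, beside another notch.
- flag_green: Green flag, same block, beside another notch.
- bar: Square brass tube stock, 18 x 200 x 18 mm, closed ends, about 0.2 kg (0.18 to 0.29), lying loose in the trough along the jig's y with 1.5 mm of play each side. Origin under its middle; at the start its origin is 12 mm above the bench. Its lower 5 mm are hidden between the trough walls; the top is at z = 30 mm.
- bar_tip (a point): Middle of the bar's +y end, the end that butts the stop.
- bar_tail (a point): Middle of the bar's -y end, the end to push. Free space behind it; it may overhang the plate's -y edge by up to about 15 mm.
- solder_block: Bystander, to be left where it is. White soldering block 60 x 90 x 30 mm, beyond the jig; origin under its middle.
- flux_jar: Bystander, to be left where it is. Amber jar, 44 mm across, 50 mm high, beyond the jig; origin under its middle.
- file: Bystander, to be left where it is. Flat file with a wooden handle, 215 mm long, 22 mm high, lying along the far side of the jig; origin on the bench, under it.
- pliers: Bystander, to be left where it is. Red-handled pliers, about 135 x 50 x 12 mm, lying on the near side of the jig; origin on the bench, under them.
- offcut: Bystander, to be left where it is. Short upright piece of the same brass tube, 18 x 18 x 35 mm, on the near side of the jig; origin under its middle.
- gold_ring: Bystander, to be left where it is. Gold-coloured ring, 24 mm across, 7 mm high, on the near side of the jig; origin under its middle.
Not all that is in view belongs to the job. What is shaped like the bar but purple or turquoise is not meant.

How it is judged:
By the outcome, as a careful person would: the job done as asked, in the order asked, and still so for the second after the job is handed in, with the robot touching nothing.
It also fails if it takes over 56 s, if anything falls off the work surface, if the arm or the gripper's body presses on something with over 40 N, if the wrist force passes 120 N, or if a joint passes its speed limit or range.

## Working session

There is one attempt and no reset: what is moved stays moved. The work goes in short steps, Python scripts to look and compute and a tool call to move; the robot and the scene stay as the last step left them, time stands still between calls to the robot, and variables do not carry over. Pictures are saved under pics/ and viewed, at most 10 in all, crops included, and the job is handed in when it is done.

Besides the shell and the picture viewer there is one more tool, called after "Call:" as name(argument=value, ...), one argument or row to a line, values as JSON. arm_command: Moves the arm, as the interface text tells. Its arguments: {"type":"object","properties":{"steps":{"type":"array","items":{"type":"array","items":{"type":"number"}}},"force":{"type":"number"}},"required":["steps"]}

```bash
mkdir -p pics; python3 - <<'E'
from cell import monitor, imaging, find_in
import cv2,numpy as np
s=monitor.read_state(); print(s['eef_pos'],s['eef_rot'],s['wrist_force'],s['clock'],s['finger_gap'])
ims=[]
for n in ["scene","top"]:
    c=imaging.camera(n); ims.append(c['img']); print(n,c['mtx'].tolist(),np.round(c['view'],4).tolist())
    for t in ["jig","stop","pointer","tab_top","flag_red","flag_white","flag_green","bar"]:
        print(t,[(np.round(d['rect']).tolist(),round(d['p'],2)) for d in find_in(c,t)[:3]])
    cv2.imwrite(f"pics/{n}0.png",cv2.resize(c['img'][:,:,::-1],(800,600),interpolation=cv2.INTER_CUBIC))
E
```

```text
[ 229.61229116 -499.51397345  223.88944612] [-3.14046473e+00 -1.16659040e-04  4.30832008e-01] [ 0.45015943  0.03108937 -0.06293347] 0.0 93.92697727106905
scene [[420.16676136471534, 0.0, 252.38031768596608], [0.0, 420.16676136471534, 190.6430148069991], [0.0, 0.0, 1.0]] [[0.1394, 0.9901, 0.0155, -34.063], [0.7785, -0.0998, -0.6197, -330.4334], [-0.612, 0.0985, -0.7847, 1475.6285], [0.0, 0.0, 0.0, 1.0]]
jig [([266.0, 216.0, 179.0, 45.0], 0.63)]
stop [([332.0, 213.0, 15.0, 24.0], 0.78)]
pointer [([334.0, 213.0, 11.0, 30.0], 0.52), ([265.0, 217.0, 180.0, 50.0], 0.41)]
tab_top [([333.0, 212.0, 14.0, 24.0], 0.73)]
flag_red [([332.0, 256.0, 23.0, 25.0], 0.67)]
flag_white []
flag_green []
bar [([152.0, 166.0, 69.0, 16.0], 0.97), ([405.0, 223.0, 7.0, 68.0], 0.91), ([218.0, 205.0, 68.0, 8.0], 0.88)]
top [[435.6913998164902, 0.0, 258.8063950893339], [0.0, 435.6913998164902, 191.54584995150867], [0.0, 0.0, 1.0]] [[-0.0111, -0.9998, -0.015, -9.5385], [-0.9988, 0.0118, -0.0477, 483.0524], [0.0478, 0.0145, -0.9987, 1162.323], [0.0, 0.0, 0.0, 1.0]]
jig [([252.0, 177.0, 175.0, 68.0], 0.74)]
stop [([186.0, 169.0, 14.0, 36.0], 0.67)]
pointer [([187.0, 168.0, 19.0, 33.0], 0.87), ([197.0, 121.0, 17.0, 16.0], 0.25)]
tab_top [([187.0, 169.0, 18.0, 37.0], 0.9), ([252.0, 176.0, 177.0, 70.0], 0.37)]
flag_red []
flag_white []
flag_green []
bar [([301.0, 195.0, 71.0, 18.0], 0.97), ([401.0, 164.0, 66.0, 48.0], 0.87), ([122.0, 266.0, 68.0, 37.0], 0.83)]
```

View pics/top0.png

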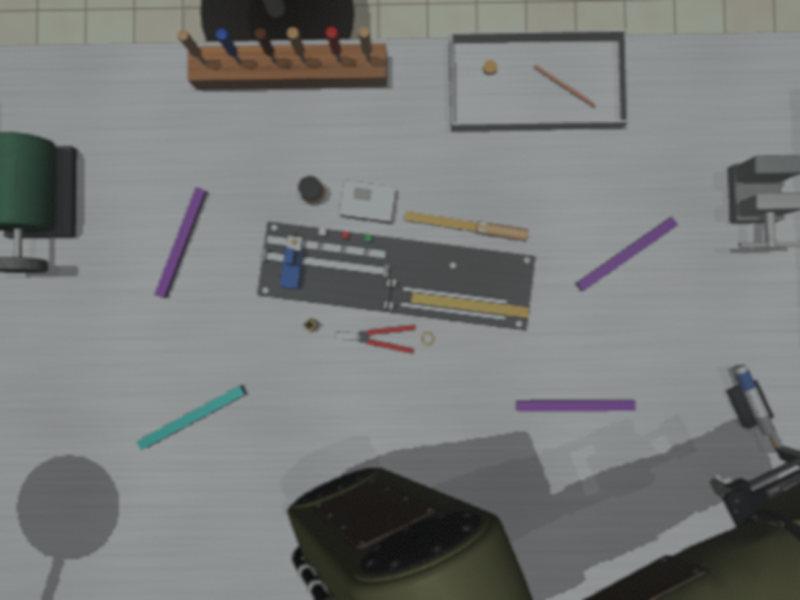

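View pics/scene0.png

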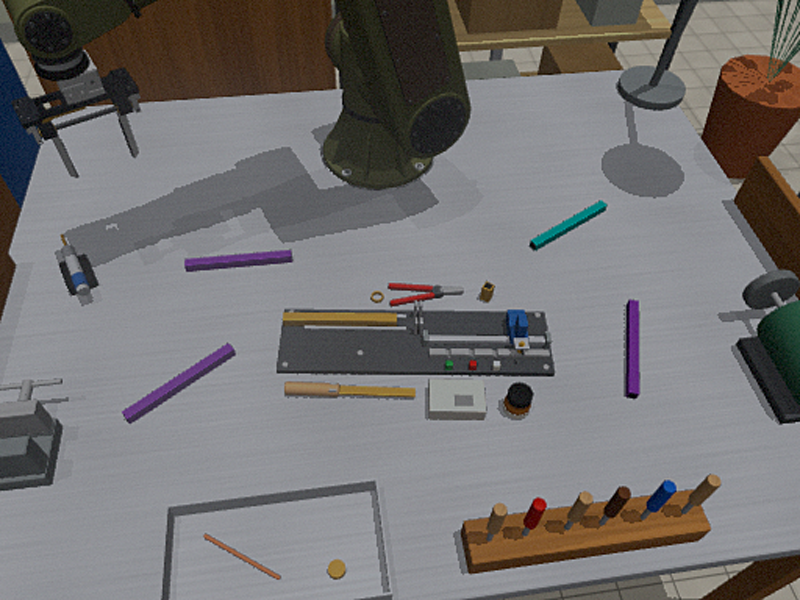

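The top view (800 px) shows the jig at about (258–535, 222–330), with its +y end to the left. The blue stop is at (291, 262). Along the far edge the flags stand white (322, 232), red (346, 235), green (368, 237), so red is the middle notch, y = 90.

Candidates that could be taken for the bar:
- brass bar in the trough at (470, 305): this is the one I want
- purple bars at (181, 243), (627, 255) and (576, 405): decoys
- turquoise bar at (192, 417): decoy

Next I'll fit the jig pose and make the close crop.

```bash
cat > h.py <<'E'
import numpy as np,cv2
from cell import monitor, imaging, find_in, trace
from scipy.optimize import least_squares
def proj(c,P):
    P=np.atleast_2d(P); q=P@c['view'][:3,:3].T+c['view'][:3,3]
    return q[:,:2]/q[:,2:]*c['mtx'][0,0]+c['mtx'][:2,2]
def J(p,L):
    L=np.atleast_2d(np.array(L,float)); x,y,t=p
    return np.c_[x+L[:,0]*np.cos(t)-L[:,1]*np.sin(t), y+L[:,0]*np.sin(t)+L[:,1]*np.cos(t), L[:,2]]
C=[(-65,-240,12),(65,-240,12),(65,230,12),(-65,230,12)]
def unproj(c,uv,z):
    R,t=c['view'][:3,:3],c['view'][:3,3]; d=R.T@np.r_[(np.array(uv)-c['mtx'][:2,2])/c['mtx'][0,0],1]; o=-R.T@t
    return o+d*(z-o[2])/d[2]
E
python3 - <<'E'
from h import *
for n in ["top","scene"]:
    c=imaging.camera(n); m=trace(c,"jig")[0]; r=m['region'].astype(np.uint8)
    r=cv2.morphologyEx(r,cv2.MORPH_CLOSE,np.ones((9,9)))
    k=max(cv2.findContours(r,cv2.RETR_EXTERNAL,cv2.CHAIN_APPROX_NONE)[0],key=cv2.contourArea)
    q=cv2.approxPolyDP(cv2.convexHull(k),6,True)[:,0]; print(n,m['p'],q.tolist())
    W=[unproj(c,u,12)[:2].round(1).tolist() for u in q]; print(W)
    if n=="top":
        im=c['img'][125:225,155:355,::-1]; cv2.imwrite("pics/jig.png",cv2.resize(im,(800,400),interpolation=cv2.INTER_CUBIC))
E
```

```text
top 0.62 [[171, 143], [340, 163], [336, 208], [166, 188]]
[[617.7, 221.9], [557.3, -234.6], [436.3, -221.5], [495.4, 235.6]]
scene 0.94 [[353, 240], [177, 237], [184, 198], [265, 193], [346, 199]]
[[627.7, 212.6], [558.7, -243.8], [432.3, -220.6], [443.7, 8.0], [494.1, 231.7]]
```

View pics/jig.png

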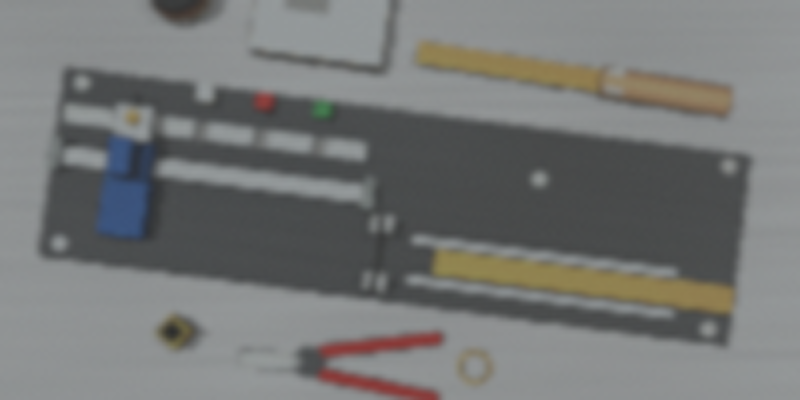

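The crop shows the brass bar between the trough walls from (433, 262) to (733, 298). The blue tab is at (121, 157), and the red flag is in the middle at (264, 102), with white at (205, 92) and green at (322, 110).

```bash
python3 - <<'E'
from h import *
c=imaging.camera("top"); f=lambda u:np.array([155,125])+(np.array(u)+.5)/4-.5
K=[f(u) for u in [(727,346),(748,155),(65,68),(40,256)]]
s=least_squares(lambda p:(proj(c,J(p,C))-K).ravel(),[530,0,-.13]); p=s.x; print(p,np.degrees(p[2]),s.fun.round(2))
def loc(u,z):
    w=unproj(c,f(u),z); d=w[:2]-p[:2]; t=p[2]; return np.round([d[0]*np.cos(t)+d[1]*np.sin(t),-d[0]*np.sin(t)+d[1]*np.cos(t)],1)
for n,u,z in [("white",(205,92),28),("red",(264,102),28),("green",(322,110),28),("tab",(121,157),79),("tail",(733,299),30),("tip",(433,262),30)]: print(n,loc(u,z))
st=monitor.read_state(); print(st['eef_pos'],st['eef_rot'])
for L in [(4,215,0),(-35,-260,0)]: print(J(p,[L]))
E
```

```text
[ 5.25557922e+02  5.04586048e+00 -1.40395878e-01] -8.044091266278786 [ 0.42  0.11  1.01 -0.06 -0.53 -0.24 -0.92  0.16]
white [ 58.3 129.3]
red [56.6 89.2]
green [56.2 50.1]
tab [  3.4 169. ]
tail [ -34.  -236.1]
tip [-35.1 -36.5]
[ 229.67328137 -499.73103654  224.4204646 ] [-3.14152865e+00 -1.58697759e-05  4.30784609e-01]
[[559.60461329 217.37066551   0.        ]]
[[ 454.51917043 -247.49818664    0.        ]]
```

Call:
arm_command(
  steps=[
    [0, 40, -34, 5, 2],
    [0, 80, -68, 10, 4],
    [0, 120, -102, 15, 6],
    [0, 160, -137, 20, 8],
    [0, 200, -171, 25, 11],
    [0, 240, -205, 30, 13],
    [0, 280, -239, 35, 15],
    [0, 320, -274, 40, 17],
    [0, 360, -308, 45, 20],
    [0, 400, -342, 50, 22],
    [0, 440, -376, 55, 24],
    [0, 480, -411, 60, 26],
    [0, 520, -445, 65, 28],
    [0, 560, -479, 70, 30],
    [0, 598, -511, 74, 32.7],
    [0, 598, -511, 74, 32.7],
    [0, 598, -511, 74, 32.7],
    [0, 598, -511, 74, 32.7],
  ],
  force=20,
)

```text
clock: 3.4
eef_pos: [559.6, 213.3, 150.8]
eef_rot: [-3.142, -0.0, -0.141]
wrist_force: [0.1, 0.4, 1.1]
finger_gap: 0.4
finger_force: 0.0
```

```bash
cat >> h.py <<'E'
P0=np.array([525.558,5.046,-.1404])
def loc2(w):
    d=np.array(w[:2])-P0[:2]; t=P0[2]; return np.round([d[0]*np.cos(t)+d[1]*np.sin(t),-d[0]*np.sin(t)+d[1]*np.cos(t),w[2]],1)
def st():
    s=monitor.read_state(); t=P0[2]; F=s['wrist_force']
    print('t',round(s['clock'],2),'jig',loc2(s['eef_pos']),'yawerr',np.degrees(s['eef_rot'][2]-t).round(2),'Fy',round(-F[0]*np.sin(t)+F[1]*np.cos(t),2),'F',F.round(1),'gap',round(s['finger_gap'],1))
E
python3 - <<'E'
from h import *
st(); print(monitor.read_state()['joints'])
c=imaging.camera("wrist"); cv2.imwrite("pics/w1.png",c['img'][:,:,::-1]); print(c['mtx'])
E
```

```text
t 3.4 jig [  4.5 211.  150.8] yawerr -0.02 Fy 0.45 F [0.1 0.4 1.1] gap 0.4
[ 3.03056095e-01  4.73466382e-01  1.45822395e+00 -7.61780073e-05
  1.20956451e+00  2.01466753e+00]
[[297.31863964   0.         256.89053745]
 [  0.         297.31863964 192.53013871]
 [  0.           0.           1.        ]]
```

View pics/w1.png

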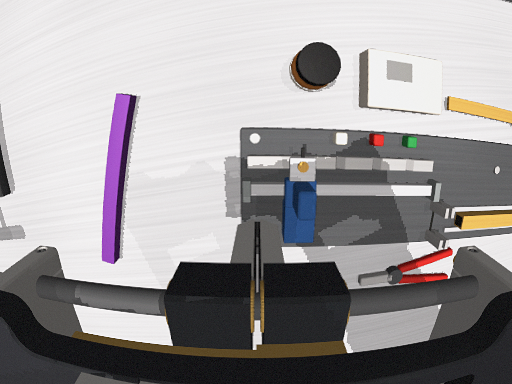

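The wrist view shows the closed fingertips at (257, 225), on the +y side of the blue tab at (307, 205). Nothing sits under them, so I'll lower.

Call:
arm_command(
  steps=[
    [0, 0, 0, 30, 0],
    [0, 0, 0, 60, 0],
    [0, 0, 0, 81, 0],
    [0, 0, 0, 81, 0],
    [0, 0, 5, 81, 0],
    [0, 0, 10, 81, 0],
    [0, 0, 15, 81, 0],
  ],
)

```text
clock: 4.32
eef_pos: [557.8, 199.0, 70.2]
eef_rot: [-3.141, -0.001, -0.14]
wrist_force: [-0.2, -0.3, 0.2]
finger_gap: 0.6
finger_force: 0.0
```

Call:
arm_command(
  steps=[
    [0, 0, 3, 0, 0],
    [0, 0, 6, 0, 0],
    [0, 0, 9, 0, 0],
    [0, 0, 12, 0, 0],
  ],
)

```text
clock: 4.82
eef_pos: [556.0, 188.3, 69.5]
eef_rot: [-3.14, -0.001, -0.14]
wrist_force: [1.1, 7.9, -1.1]
finger_gap: 0.1
finger_force: 3.7
```

Call:
arm_command(
  steps=[
    [0, 0, 3, 0, 0],
    [0, 0, 6, 0, 0],
    [0, 0, 9, 0, 0],
    [0, 0, 12, 0, 0],
  ],
)

```text
clock: 5.32
eef_pos: [554.3, 176.5, 69.6]
eef_rot: [-3.14, -0.001, -0.14]
wrist_force: [1.5, 6.8, -2.4]
finger_gap: 0.4
finger_force: 3.7
```

```bash
python3 - <<'E'
from h import *
st()
for n in("top","wrist"):
    c=imaging.camera(n); print([(np.round(d['rect'],1).tolist(),round(d['p'],2)) for d in find_in(c,"tab_top")[:2]])
E
```

```text
t 5.33 jig [  4.5 173.8  69.6] yawerr 0.04 Fy 6.98 F [ 1.5  6.8 -2.4] gap 0.4
[([195.9, 171.6, 8.2, 29.1], 0.42)]
[([287.7, 210.9, 43.8, 101.1], 0.76), ([348.1, 206.6, 327.9, 147.4], 0.39)]
```

Call:
arm_command(
  steps=[
    [0, 0, 2.5, 0, 0],
    [0, 0, 5, 0, 0],
    [0, 0, 7.5, 0, 0],
    [0, 0, 10, 0, 0],
    [0, 0, 12.5, 0, 0],
    [0, 0, 15, 0, 0],
    [0, 0, 16.5, 0, 0],
    [0, 0, 17.5, 0, 0],
  ],
)

```text
clock: 6.52
eef_pos: [551.8, 158.9, 69.4]
eef_rot: [-3.141, -0.0, -0.14]
wrist_force: [0.9, 6.9, -1.2]
finger_gap: 0.1
finger_force: 3.4
```

Call:
arm_command(
  steps=[
    [0, 0, 0.5, 0, 0],
    [0, 0, 1, 0, 0],
  ],
)

```text
clock: 6.78
eef_pos: [551.6, 157.9, 69.5]
eef_rot: [-3.141, -0.0, -0.14]
wrist_force: [1.8, 7.1, -1.8]
finger_gap: 0.6
finger_force: 3.3
```

Call:
arm_command(
  steps=[
    [0, 0, 0.5, 0, 0],
    [0, 0, 1, 0, 0],
  ],
)

```text
clock: 7.02
eef_pos: [551.5, 156.9, 69.5]
eef_rot: [-3.141, -0.0, -0.14]
wrist_force: [0.9, 5.9, -1.0]
finger_gap: 0.6
finger_force: 3.1
```

Call:
arm_command(
  steps=[
    [0, 0, 0.5, 0, 0],
    [0, 0, 1, 0, 0],
  ],
)

```text
clock: 7.28
eef_pos: [551.3, 155.7, 69.4]
eef_rot: [-3.141, 0.0, -0.14]
wrist_force: [0.5, 6.1, -0.7]
finger_gap: 0.1
finger_force: 2.4
```

Call:
arm_command(
  steps=[
    [0, 0, 0.5, 0, 0],
    [0, 0, 1, 0, 0],
  ],
)

```text
clock: 7.52
eef_pos: [551.1, 154.2, 69.4]
eef_rot: [3.141, 0.0, -0.14]
wrist_force: [-0.3, 2.0, -0.7]
finger_gap: 0.2
finger_force: 0.9
```

```bash
python3 - <<'E'
from h import *
st()
E
```

```text
t 7.53 jig [  4.5 151.3  69.4] yawerr 0.03 Fy 1.92 F [-0.3  2.  -0.7] gap 0.2
```

Call:
arm_command(
  steps=[
    [0, 0, 0.5, 0, 0],
    [0, 0, 1, 0, 0],
  ],
)

```text
clock: 7.78
eef_pos: [551.1, 153.1, 69.4]
eef_rot: [3.141, 0.0, -0.14]
wrist_force: [-0.4, -0.0, -0.6]
finger_gap: 0.4
finger_force: 0.0
```

Call:
arm_command(
  steps=[
    [0, 0, 0.5, 0, 0],
    [0, 0, 1, 0, 0],
  ],
)

```text
clock: 8.02
eef_pos: [551.0, 152.3, 69.5]
eef_rot: [3.142, -0.0, -0.14]
wrist_force: [-0.4, -0.4, 0.5]
finger_gap: 0.3
finger_force: 0.0
```

Call:
arm_command(
  steps=[
    [0, 0, 0.5, 0, 0],
    [0, 0, 1, 0, 0],
  ],
)

```text
clock: 8.28
eef_pos: [550.8, 151.6, 69.5]
eef_rot: [-3.141, -0.0, -0.14]
wrist_force: [0.6, 3.7, -1.6]
finger_gap: 0.8
finger_force: 2.0
```

Call:
arm_command(
  steps=[
    [0, 0, 0.5, 0, 0],
    [0, 0, 1, 0, 0],
  ],
)

```text
clock: 8.52
eef_pos: [550.8, 151.4, 69.5]
eef_rot: [-3.14, -0.001, -0.14]
wrist_force: [2.3, 10.7, -2.1]
finger_gap: 0.2
finger_force: 5.4
```

```bash
python3 - <<'E'
from h import *
st()
E
```

```text
t 8.53 jig [  4.5 148.4  69.5] yawerr 0.03 Fy 10.94 F [ 2.3 10.7 -2.1] gap 0.2
```

Seating in the white notch is clear: force fell to zero, then rose at jig y 148.8. I'll push through. The red drop-in should come near TCP jig y 111.4 (world y about 115).

Call:
arm_command(
  steps=[
    [0, 0, 1, 0, 0],
    [0, 0, 2, 0, 0],
    [0, 0, 3, 0, 0],
    [0, 0, 4, 0, 0],
    [0, 0, 6, 0, 0],
    [0, 0, 8, 0, 0],
    [0, 0, 10, 0, 0],
    [0, 0, 12, 0, 0],
    [0, 0, 14, 0, 0],
    [0, 0, 16, 0, 0],
    [0, 0, 18, 0, 0],
    [0, 0, 20, 0, 0],
    [0, 0, 22, 0, 0],
    [0, 0, 24, 0, 0],
    [0, 0, 26, 0, 0],
    [0, 0, 28, 0, 0],
    [0, 0, 29, 0, 0],
    [0, 0, 30, 0, 0],
  ],
)

```text
clock: 10.78
eef_pos: [546.5, 121.3, 69.5]
eef_rot: [-3.141, -0.0, -0.14]
wrist_force: [0.3, 6.4, -1.0]
finger_gap: 0.8
finger_force: 3.3
```

```bash
python3 - <<'E'
from h import *
st()
E
```

```text
t 10.78 jig [  4.4 118.   69.5] yawerr 0.04 Fy 6.36 F [ 0.3  6.4 -1. ] gap 0.8
```

Call:
arm_command(
  steps=[
    [0, 0, 1, 0, 0],
    [0, 0, 2, 0, 0],
    [0, 0, 3, 0, 0],
    [0, 0, 4, 0, 0],
    [0, 0, 5, 0, 0],
  ],
)

```text
clock: 11.4
eef_pos: [545.8, 116.3, 69.5]
eef_rot: [-3.141, -0.0, -0.14]
wrist_force: [-0.2, 5.0, -1.1]
finger_gap: 0.7
finger_force: 2.5
```

Call:
arm_command(
  steps=[
    [0, 0, 0.5, 0, 0],
    [0, 0, 1, 0, 0],
  ],
)

```text
clock: 11.65
eef_pos: [545.6, 114.8, 69.4]
eef_rot: [3.142, 0.0, -0.14]
wrist_force: [0.4, 2.3, 1.1]
finger_gap: 0.0
finger_force: 0.9
```

Call:
arm_command(
  steps=[
    [0, 0, 0.3, 0, 0],
    [0, 0, 0.6, 0, 0],
    [0, 0, 0.6, 0, 0],
  ],
)

```text
clock: 12.02
eef_pos: [545.6, 114.0, 69.5]
eef_rot: [3.141, -0.0, -0.14]
wrist_force: [-0.4, -0.6, 0.7]
finger_gap: 0.2
finger_force: 0.0
```

Call:
arm_command(
  steps=[
    [0, 0, 0.3, 0, 0],
    [0, 0, 0.3, 0, 0],
  ],
)

```text
clock: 12.28
eef_pos: [545.5, 113.8, 69.4]
eef_rot: [3.142, 0.0, -0.14]
wrist_force: [0.4, -0.4, -0.1]
finger_gap: 0.6
finger_force: 0.0
```

Contact is lost ahead of the seat, so the stop has dropped in. I'll retreat, rise and move behind the bar's tail.

Call:
arm_command(
  steps=[
    [0, 0, -8, 0, 0],
    [0, 0, -14, -10, 0],
    [0, 0, -14, -40, 0],
    [0, 0, -14, -80, 0],
    [0, 0, -5, -100, 0],
    [0, -5, 30, -100, 0],
    [0, -10, 65, -100, 0],
    [0, -15, 100, -100, 0],
    [0, -20, 140, -100, 0],
    [0, -25, 180, -100, 0],
    [0, -30, 220, -100, 0],
    [0, -35, 260, -100, 0],
    [0, -39.5, 300, -100, 0],
    [0, -39.5, 340, -100, 0],
    [0, -39.5, 380, -100, 0],
    [0, -39.5, 380, -100, 0],
    [0, -39.5, 380, -100, 0],
  ],
)

```text
clock: 14.4
eef_pos: [453.6, -256.3, 169.8]
eef_rot: [-3.142, -0.0, -0.14]
wrist_force: [0.7, 0.7, 0.2]
finger_gap: 0.6
finger_force: 0.0
```

```bash
python3 - <<'E'
from h import *
st(); print(monitor.read_state()['joints'].round(2) if hasattr(monitor.read_state()['joints'],'round') else 0)
c=imaging.camera("top"); a=cv2.resize(c['img'][125:225,155:355,::-1],(800,400),interpolation=cv2.INTER_CUBIC); cv2.imwrite("pics/t2.png",a)
print(find_in(c,"tab_top")[:1])
c=imaging.camera("scene"); cv2.imwrite("pics/s2.png",cv2.resize(c['img'][180:260,165:365,::-1],(800,320),interpolation=cv2.INTER_CUBIC))
E
```

```text
t 14.4 jig [ -34.7 -268.8  169.8] yawerr 0.03 Fy 0.77 F [0.7 0.7 0.2] gap 0.6
[-0.58  0.29  1.67  0.    1.18  1.13]
[{'rect': [217.9, 171.7, 15.0, 36.6], 'p': 0.6}]
```

View pics/t2.png

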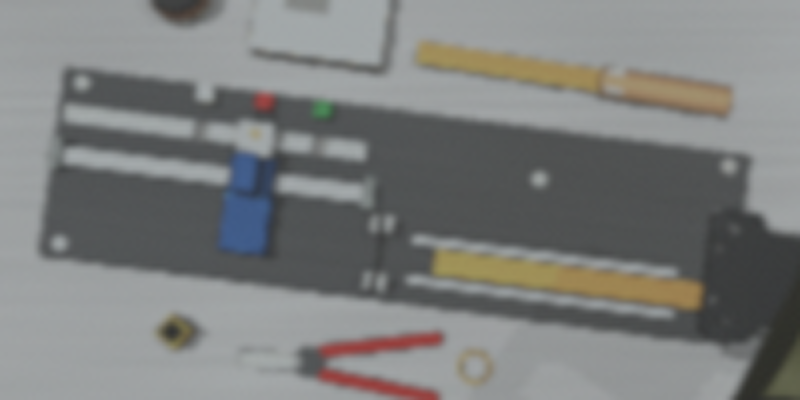

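View pics/s2.png

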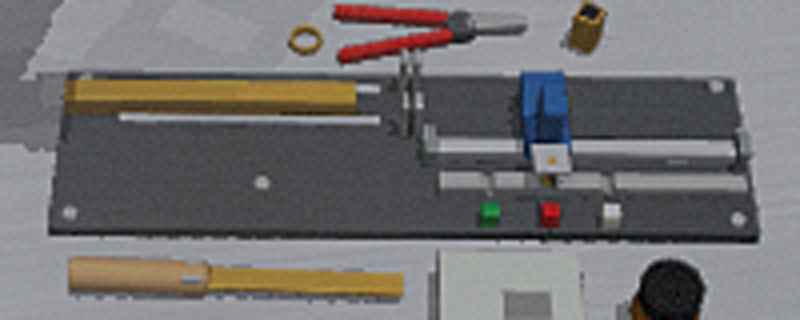

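The stop is level with the red flag: top view tab at (247, 172) beside red (264, 102), scene pointer at (550, 165) above the red flag (550, 214). The bar hasn't moved. I'll lower behind its tail and approach.

Call:
arm_command(
  steps=[
    [0, 0, 0, 40, 0],
    [0, 0, 0, 80, 0],
    [0, 0, 0, 110, 0],
    [0, 0, 0, 129.5, 0],
    [0, 0, 0, 129.5, 0],
    [0, 0, -5, 129.5, 0],
    [0, 0, -10, 129.5, 0],
    [0, 0, -12, 129.5, 0],
    [0, 0, -14, 129.5, 0],
    [0, 0, -16, 129.5, 0],
    [0, 0, -18, 129.5, 0],
    [0, 0, -20, 129.5, 0],
    [0, 0, -22, 129.5, 0],
    [0, 0, -24, 129.5, 0],
  ],
)

```text
clock: 16.3
eef_pos: [456.8, -233.1, 40.0]
eef_rot: [3.141, -0.0, -0.14]
wrist_force: [0.3, -1.4, -0.8]
finger_gap: 0.1
finger_force: 0.6
```

Call:
arm_command(
  steps=[
    [0, 0, -2, 0, 0],
    [0, 0, -4, 0, 0],
    [0, 0, -6, 0, 0],
    [0, 0, -8, 0, 0],
  ],
)

```text
clock: 16.8
eef_pos: [457.9, -225.1, 40.0]
eef_rot: [3.142, -0.0, -0.14]
wrist_force: [0.1, -2.0, 0.9]
finger_gap: 0.7
finger_force: 0.7
```

```bash
python3 - <<'E'
from h import *
st()
E
```

```text
t 16.8 jig [ -34.8 -237.3   40. ] yawerr 0.02 Fy -1.92 F [ 0.1 -2.   0.9] gap 0.7
```

Call:
arm_command(
  steps=[
    [0, 0, -3, 0, 0],
    [0, 0, -6, 0, 0],
    [0, 0, -10, 0, 0],
    [0, 0, -14, 0, 0],
    [0, 0, -18, 0, 0],
    [0, 0, -22, 0, 0],
    [0, 0, -26, 0, 0],
    [0, 0, -30, 0, 0],
    [0, 0, -34, 0, 0],
    [0, 0, -38, 0, 0],
    [0, 0, -42, 0, 0],
    [0, 0, -46, 0, 0],
    [0, 0, -50, 0, 0],
  ],
)

```text
clock: 18.42
eef_pos: [464.9, -175.4, 40.0]
eef_rot: [-3.142, -0.0, -0.14]
wrist_force: [-1.4, -1.4, 0.5]
finger_gap: 0.4
finger_force: 0.7
```

Call:
arm_command(
  steps=[
    [0, 0, -4, 0, 0],
    [0, 0, -8, 0, 0],
    [0, 0, -12, 0, 0],
    [0, 0, -16, 0, 0],
    [0, 0, -20, 0, 0],
    [0, 0, -24, 0, 0],
    [0, 0, -27, 0, 0],
    [0, 0, -30, 0, 0],
    [0, 0, -32, 0, 0],
  ],
)

```text
clock: 19.55
eef_pos: [469.3, -143.8, 39.9]
eef_rot: [-3.142, 0.0, -0.14]
wrist_force: [0.4, -1.2, 1.0]
finger_gap: 0.5
finger_force: 0.7
```

```bash
python3 - <<'E'
from h import *
st()
c=imaging.camera("scene"); cv2.imwrite("pics/s3.png",cv2.resize(c['img'][180:260,165:365,::-1],(800,320),interpolation=cv2.INTER_CUBIC))
c=imaging.camera("top"); cv2.imwrite("pics/t3.png",cv2.resize(c['img'][125:225,155:355,::-1],(800,400),interpolation=cv2.INTER_CUBIC))
E
```

```text
t 19.55 jig [ -34.9 -155.3   39.9] yawerr 0.03 Fy -1.13 F [ 0.4 -1.2  1. ] gap 0.5
```

View pics/t3.png

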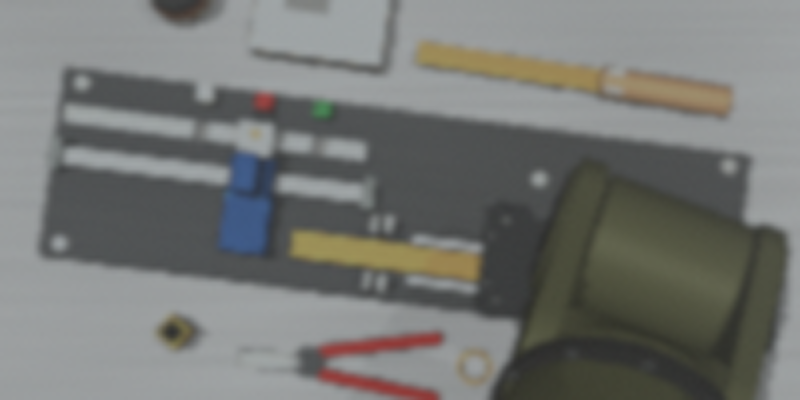

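The bar tip at (291, 243) is about 21 px, roughly 14 mm, from the stop face at (270, 240). The stop is still beside red. Now slow steps.

Call:
arm_command(
  steps=[
    [0, 0, -2, 0, 0],
    [0, 0, -4, 0, 0],
    [0, 0, -6, 0, 0],
    [0, 0, -8, 0, 0],
    [0, 0, -9, 0, 0],
    [0, 0, -10, 0, 0],
  ],
)

```text
clock: 20.4
eef_pos: [470.7, -134.0, 39.9]
eef_rot: [-3.142, 0.0, -0.14]
wrist_force: [1.1, -1.2, 0.7]
finger_gap: 0.2
finger_force: 0.7
```

Call:
arm_command(
  steps=[
    [0, 0, -0.5, 0, 0],
    [0, 0, -1, 0, 0],
  ],
)

```text
clock: 20.65
eef_pos: [470.8, -133.1, 40.0]
eef_rot: [3.142, -0.0, -0.14]
wrist_force: [0.5, -1.7, 0.7]
finger_gap: 0.7
finger_force: 0.7
```

Call:
arm_command(
  steps=[
    [0, 0, -0.5, 0, 0],
    [0, 0, -1, 0, 0],
  ],
)

```text
clock: 20.9
eef_pos: [471.0, -132.1, 39.9]
eef_rot: [-3.142, 0.0, -0.14]
wrist_force: [0.0, -2.6, 0.8]
finger_gap: 0.5
finger_force: 0.7
```

Call:
arm_command(
  steps=[
    [0, 0, -0.5, 0, 0],
    [0, 0, -1, 0, 0],
  ],
)

```text
clock: 21.15
eef_pos: [471.1, -131.1, 40.0]
eef_rot: [3.142, -0.0, -0.14]
wrist_force: [-0.4, -2.1, 0.3]
finger_gap: 0.4
finger_force: 0.7
```

Call:
arm_command(
  steps=[
    [0, 0, -0.3, 0, 0],
    [0, 0, -0.6, 0, 0],
  ],
)

```text
clock: 21.4
eef_pos: [471.2, -130.5, 40.0]
eef_rot: [-3.142, -0.0, -0.14]
wrist_force: [-0.1, -2.3, 0.7]
finger_gap: 0.5
finger_force: 0.7
```

Call:
arm_command(
  steps=[
    [0, 0, -0.3, 0, 0],
    [0, 0, -0.6, 0, 0],
  ],
)

```text
clock: 21.65
eef_pos: [471.3, -129.9, 40.0]
eef_rot: [3.142, -0.0, -0.14]
wrist_force: [0.0, -1.8, -0.4]
finger_gap: 0.8
finger_force: 0.7
```

Call:
arm_command(
  steps=[
    [0, 0, -0.3, 0, 0],
    [0, 0, -0.6, 0, 0],
  ],
)

```text
clock: 21.9
eef_pos: [471.4, -129.3, 40.0]
eef_rot: [-3.142, -0.0, -0.14]
wrist_force: [0.7, -1.3, 0.8]
finger_gap: 0.2
finger_force: 0.7
```

Call:
arm_command(
  steps=[
    [0, 0, -0.3, 0, 0],
    [0, 0, -0.6, 0, 0],
  ],
)

```text
clock: 22.15
eef_pos: [471.4, -128.7, 39.9]
eef_rot: [-3.142, 0.0, -0.14]
wrist_force: [0.4, -1.5, 0.5]
finger_gap: 0.4
finger_force: 0.7
```

Call:
arm_command(
  steps=[
    [0, 0, -0.3, 0, 0],
    [0, 0, -0.6, 0, 0],
  ],
)

```text
clock: 22.4
eef_pos: [471.5, -128.2, 39.9]
eef_rot: [-3.142, 0.0, -0.14]
wrist_force: [-0.7, -1.7, 0.5]
finger_gap: 0.1
finger_force: 0.7
```

```bash
python3 - <<'E'
from h import *
st()
c=imaging.camera("scene"); a=cv2.resize(c['img'][190:250,245:325,::-1],(640,480),interpolation=cv2.INTER_CUBIC)
cv2.imwrite("pics/s4.png",a)
E
```

```text
t 22.4 jig [ -34.9 -139.5   39.9] yawerr 0.02 Fy -1.76 F [-0.7 -1.7  0.5] gap 0.1
```

View pics/s4.png

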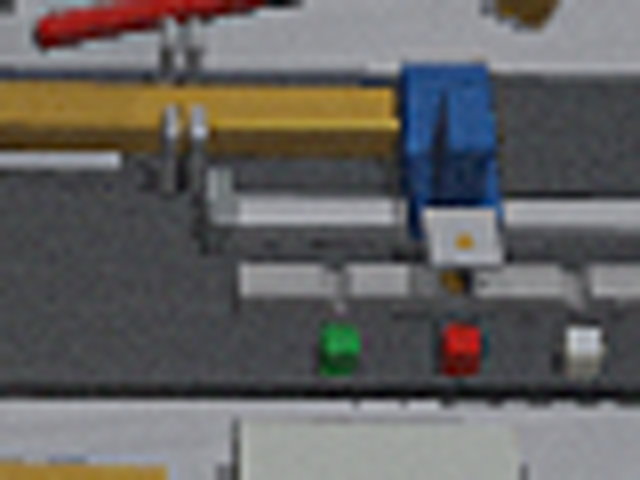

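The bar tip at (398, 115) is about 1 mm from the blue face at (403, 115). The pointer is in line with the red flag.

Call:
arm_command(
  steps=[
    [0, 0, -0.3, 0, 0],
    [0, 0, -0.5, 0, 0],
  ],
)

```text
clock: 22.7
eef_pos: [471.6, -127.7, 40.0]
eef_rot: [-3.142, -0.0, -0.14]
wrist_force: [-0.5, -1.9, 0.1]
finger_gap: 0.1
finger_force: 0.7
```

Call:
arm_command(
  steps=[
    [0, 0, -0.3, 0, 0],
    [0, 0, -0.5, 0, 0],
  ],
)

```text
clock: 22.95
eef_pos: [471.6, -127.2, 39.9]
eef_rot: [-3.142, 0.0, -0.14]
wrist_force: [-0.2, -2.2, 0.4]
finger_gap: 0.6
finger_force: 0.7
```

Call:
arm_command(
  steps=[
    [0, 0, -0.3, 0, 0],
    [0, 0, -0.5, 0, 0],
  ],
)

```text
clock: 23.2
eef_pos: [471.7, -126.9, 40.0]
eef_rot: [3.141, -0.0, -0.14]
wrist_force: [-1.2, -5.1, -0.6]
finger_gap: 0.5
finger_force: 1.9
```

Contact: the force rose to 5 N, well under 15 N. I'll retreat smoothly and check.

Call:
arm_command(
  steps=[
    [0, 0, 0.5, 0, 0],
    [0, 0, 1.5, 0, 0],
    [0, 0, 4, 0, 0],
    [0, 0, 10, 0, 0],
    [0, 0, 20, 0, 0],
    [0, 0, 20, -20, 0],
    [0, 0, 20, -60, 0],
    [0, 0, 40, -110, 0],
    [0, 0, 80, -110, 0],
    [0, 0, 80, -110, 0],
  ],
)

```text
clock: 24.45
eef_pos: [460.1, -208.1, 150.3]
eef_rot: [3.141, -0.001, -0.143]
wrist_force: [0.3, -0.2, -0.3]
finger_gap: 0.3
finger_force: 0.0
```

```bash
python3 - <<'E'
from h import *
st()
c=imaging.camera("scene"); a=cv2.resize(c['img'][190:250,245:325,::-1],(640,480),interpolation=cv2.INTER_CUBIC)
c=imaging.camera("wrist")['img']
cv2.imwrite("pics/s5.png",a)
E
```

```text
t 24.45 jig [ -35.  -220.2  150.3] yawerr -0.13 Fy -0.15 F [ 0.3 -0.2 -0.3] gap 0.3
```

View pics/s5.png

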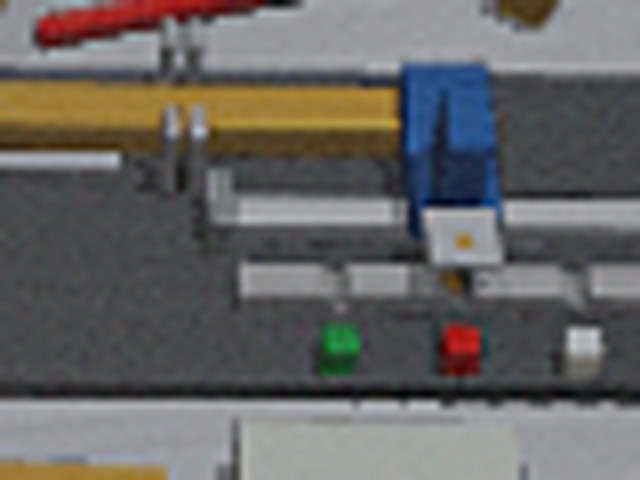

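The bar's tip meets the blue face at (402, 115). The stop hasn't moved and its pointer is level with the red flag at (461, 348). The robot is clear, so I'm handing in.

```bash
python3 -c "
from cell import job
print(job.sign_off())"
```

```text
the job is handed in; nothing more can be done
None
```

The job is handed in at about 24 s of the 56 s allowed: the stop is seated in the notch beside the red flag and the bar was pushed until it touched it, peaking at about 5 N; the sign-off gave no verdict.

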